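# Assemble the vacuum filter holder with its prefilter stage

### The arm

A 6-joint arm with a two-finger parallel gripper is mounted at the origin on a cart in front of the work surface, level with it; the furniture and walls round the work are solid. World frame = base frame: x ahead of the robot, y to its left, z up, the work surface at z = 0. Lengths are in m, angles in rad, forces in N, time in s.
With the tool pointing down it reaches from about 0.25 to 0.8 m from the base axis. Payload 3.9 kg.
Tool frame: the origin (TCP) lies at the very end of the fingers, on their centre line; the grasp point (between the pads) lies 19 mm behind it; z points along the fingers, y is the line along which they close (so a half turn about z gives the same grasp; the last joint's range is limited). The gripper opens to 85 mm and grips with 20 to 120 N. Pads are 22 mm wide; open, the fingers measure 114 mm over their backs; the gripper's body (76 mm by 85 mm) begins 54 mm behind the grasp point. The pads swing forward as they close: fully open they stand 13 mm farther back than shut.
Start: joints at [1.312, 0.26, -0.138, 1.173, 0, 1.571], TCP at [0.134, 0.508, 0.231] pointing down, gripper open.
Joint ranges: [-2.78, 2.78], [-0.83, 1.72], [-1.28, 1.37], [-1.9, 2.12], [-1.57, 1.48], [-3.14, 3.14]. Speed limits (rad/s): [2.57, 2.57, 3.14, 3.14, 3.14, 3.14].

### API

Orientations are given as a unit quaternion [w, x, y, z].
In Python, from cell import ctrl gives the robot as it stands. The module is installed in compiled form; this text tells all that it offers.
- The arm moves only by the shell command python3 -m crank 'ROWS' [FORCE]. ROWS is JSON, one flat list of numbers, 7 for each row, row after row: the shift along the tool's x, y, z as a fraction of full scale, then the turn, a rotation vector about the tool's x, y, z as a fraction of full scale, then the opening, from 0 (shut) to 1 (fully open). A call has exactly 10 rows; each row shifts and turns the commanded pose from where the row before left it, along the tool's axes as they then stand; what a row does not reach is not made up. Full scale, the value 1, is 20 mm for a shift and 0.1 rad for a turn. A row lasts 1/8 s, in which the tool goes at most 62.5 mm and 10.7 degrees, less where a joint would pass 70% of its speed; a pose out of reach is approached as far as the arm can. A call with a number of a shift or a turn outside -1 to 1 is refused whole. A call with a gripper value outside its range is refused whole. The fingers move at their own pace and stop on an object; FORCE is the grip in N (left out, the last holds). Time passes only in rows, so rows that do not move let the fingers close, or fill a call up. It gives the time, the measured TCP pose, the force, the opening and the grip force at its end, in the units of the state.
- ctrl.observe(): the state, without advancing time (a new reading comes with each control period).
- ctrl.get_image(name): name is "scene" or "side" or "wrist"; returns a dict with "image" (400x640x3 uint8, blue, green, red), "depth" (400x640 float32, m along the optical axis (not along the pixel's ray), 0 where there is no reading), "fx", "fy", "cx", "cy" (pixels), "camera_from_world" (4x4, takes a point from world to camera coordinates). Camera axes: x right, y up, looking along -z (the intrinsics and any distortion apply to the point x, -y, -z); pixel columns grow to the right and rows downward; lengths in m; the calibration is good to about 2 mm. The wrist camera is an equidistant fisheye: a pixel r from the principal point sees the ray r / f radians off the axis. A picture is of the moment at which its call begins.
- ctrl.sign_off(): hands the job in; it is judged then, once.
Trained networks look in a picture, given as the dict that the camera call returned (one of the last four; its "shot" number tells which), for a name from the list of things; names that differ only in an ending like _2 or _b are one class to them, and where a whole thing is asked for, a point or a joint stands for the part that bears it (a point fixed in the world has none). Each returns a list of dicts, best first, with "score" (0 to 1); they miss things now and then, are a little off and sometimes report something else, mostly with a low value. They report only what shows in the picture. A call takes as long as a camera call. They do not tell look-alikes from the thing itself.
- ctrl.search_frame(name, picture): "xyz" ([x, y, z] in m, in world coordinates, good to about 4 mm: the middle of the surface that is visible of it).
- ctrl.place_of(name, picture): "xyz" ([x, y, z] in m, in world coordinates, good to about 4 mm: a listed point, or the origin of a listed thing).
The state is a dict: "t": time; "joint_pos": joint angles; "qd": joint speeds; "joint_torque": joint torques, N m; "tcp_pos": TCP position; "tcp_rot": TCP orientation; "wrist_force": force on the tool from outside, world axes, zero at the start; "torque": the same for the moment, N m; "width": finger opening in m; "grasp_force": force on a finger pad.
Only numpy, scipy, OpenCV 4.12 (cv2) and the standard library are available. Lean on these libraries where they do the work, as an engineer would, in place of code of your own. Each camera call takes 0.05 s, during which the arm holds its last target. There are 200 camera calls.

### The job

Put the stainless filter holder together on the vacuum stand so that a batch of mobile phase can be filtered, one part at a time from the bottom up: plug the filter base into the stand's port, then nest the fine screen, the coarse screen (it is the prefilter, so it belongs above the fine one) and the funnel in turn, and finally put the lid on the funnel. Every part must sit upright and fully home in the one below, and the glass beaker must not be knocked over.

Things in the scene. Friction and masses are not known exactly. Their poses are not given: they have to be found in the camera images.
- vac_stand: Vacuum stand, fixed, stainless: round foot 84 mm wide, slim column, port cup 47 mm wide outside. A stopcock with hose barb sticks out along its +x to 68 mm from the axis, below 46 mm height. Origin: on the axis at the underside, z up. Origins of the seated parts lie above it by: filter base 38 mm, fine screen 74, coarse screen 88, funnel 102, lid 173.
- port (a point): Centre of the port's mouth on the vacuum stand, 60 mm above the worktop: flat rim 47 mm wide round an upright bore 33 mm wide and 25 mm deep. The filter base's plug goes in here. Moves with the stand.
- filter_base: Filter base, stainless, 42 mm tall, standing on its plug: 30 mm wide (foot tapered to 25), 22 mm long, two black O-rings. A 40 mm shoulder above the plug rests on the port's rim. On top a rim 50 mm wide (32 to 42 mm up; grip here) round a recess 42 mm wide, 7 deep, whose floor shows radial grooves and one small hole. Origin: centre of underside, z up. 140 g.
- fine_screen: Fine screen: stainless round dish 20 mm tall, floor finely dotted with about a hundred pinholes. Tapered foot 34 to 40 mm wide, 6 mm high; the 46 mm shoulder above it rests on the rim below, which is 50 mm wide: keep fingertips above the shoulder. On top a rim 50 mm wide (13 to 20 mm up; grip here) round a recess 42 mm wide, 7 deep. Origin: centre of underside, z up. 90 g.
- coarse_screen: Coarse screen (prefilter): same dish as the fine screen, 20 mm tall, but its floor has only seven large 9 mm holes. Tapered foot 34 to 40 mm wide, 6 mm high; the 46 mm shoulder above it rests on the rim below, which is 50 mm wide: keep fingertips above the shoulder. On top a rim 50 mm wide (13 to 20 mm up; grip here) round a recess 42 mm wide, 7 deep. Origin: centre of underside, z up. 90 g.
- funnel: Funnel: straight stainless cup 76 mm tall, 50 mm wide outside from 12 mm up (53 mm bead at the top), mouth 44 mm wide, black outlet on its floor. Tapered foot 34 to 40 mm wide, 6 mm high; the 46 mm shoulder above it rests on the rim below, which is 50 mm wide: keep fingertips above the shoulder. Grip round the body, 30 to 70 mm up. Origin: centre of underside, z up. 150 g.
- funnel_lid: Lid of the funnel: stainless disc 53 mm wide, 10 mm thick with its spigot, black round knob on top 18 mm wide, 13 to 26 mm up: grip here. The tapered spigot below, 36 to 41 mm wide and 5 mm high, enters the funnel's mouth; the disc rests on its rim. Origin: centre of underside, z up. 70 g.
- beaker: Glass beaker 53 mm wide, 70 mm tall, standing at the left of the work; leave it standing. Origin: centre of underside, z up.
Not all that is in view belongs to the job. Leave any blue or red look-alike of the funnel alone.

How it is judged:
By the outcome, as a careful person would: the job done as asked, in the order asked, and still so for the second after the job is handed in, with the robot touching nothing.
It also fails if it takes over 115 s, if anything falls off the work surface, if the arm or the gripper's body presses on something with over 40 N, if the wrist force passes 120 N, or if a joint passes its speed limit or range.

## Working session

There is one attempt and no reset: what is moved stays moved. The work goes in short steps, Python scripts to look and compute and a shell command to move; the robot and the scene stay as the last step left them, time stands still between calls to the robot, and variables do not carry over. Pictures are saved under pics/ and viewed, at most 14 in all, crops included, and the job is handed in when it is done.

```bash
mkdir -p pics; cat > h.py <<'E'
import numpy as np, cv2
from cell import ctrl
names=["port","filter_base","fine_screen","coarse_screen","funnel","funnel_lid","beaker","vac_stand"]
def look(cam,fn=None):
    p=ctrl.get_image(cam)
    if fn: cv2.imwrite("pics/"+fn,p["image"])
    return p
def proj(p,X):
    c=p["camera_from_world"]@np.r_[X,1]
    return np.round([p["cx"]+p["fx"]*c[0]/-c[2], p["cy"]-p["fy"]*c[1]/-c[2]])
def cloud(p):
    v,u=np.mgrid[:400,:640]; d=p["depth"].astype(float)
    P=np.stack([(u-p["cx"])/p["fx"]*d,-(v-p["cy"])/p["fy"]*d,-d,np.ones_like(d)],-1)
    W=P@np.linalg.inv(p["camera_from_world"]).T
    W=W[...,:3]; W[d==0]=np.nan
    return W
E
python3 - <<'E'
from h import *
print(ctrl.observe())
for cam in ["scene","side"]:
    p=look(cam,cam+"0.png")
    print(cam,p["fx"],p["cx"],np.linalg.inv(p["camera_from_world"])[:3,3])
    for n in names:
        print(n,[(np.round(r["xyz"],3).tolist(),round(r["score"],2),proj(p,r["xyz"]).tolist()) for r in ctrl.place_of(n,p)[:4]])
look("wrist","wrist0.png")
E
```

```text
{'t': 0.0, 'joint_pos': array([ 1.31199829e+00,  2.60702461e-01, -1.39409343e-01,  1.17270507e+00,
        6.27581568e-06,  1.57080012e+00]), 'qd': array([ 6.66143828e-05, -1.21004270e-03,  2.59189741e-04,  1.40080951e-03,
       -1.87312660e-03, -6.59335120e-04]), 'joint_torque': array([-1.23608210e-03, -4.05676746e+01,  2.53921866e+01,  1.87040545e-02,
        2.15710611e-05,  5.11641588e-06]), 'tcp_pos': array([0.13417528, 0.50683666, 0.23044001]), 'tcp_rot': array([-1.33473894e-04,  1.29040024e-01,  9.91638872e-01, -1.00142441e-03]), 'wrist_force': array([-0.69750146, -0.78614695, -0.6840159 ]), 'torque': array([-0.01751011,  0.01313243, -0.01189366]), 'grasp_force': 0.0, 'width': 0.08530284590702962}
scene 497.62500111836636 323.3033455158376 [-0.3170523  -0.72798703  0.93841986]
port [([0.575, 0.157, 0.062], 0.83, [360.0, 204.0]), ([0.578, 0.157, 0.002], 0.22, [360.0, 220.0])]
filter_base [([0.584, -0.01, 0.001], 0.61, [401.0, 244.0])]
fine_screen [([0.447, 0.179, -0.002], 0.76, [324.0, 235.0])]
coarse_screen [([0.423, 0.35, -0.003], 0.57, [284.0, 214.0])]
funnel [([0.335, -0.0
[... 291 characters left out ...]
[0.546, 0.442, 0.001], 0.67, [296.0, 188.0])]
vac_stand [([0.576, 0.157, 0.002], 0.88, [360.0, 220.0])]
side 442.2641162062641 318.8496474582031 [ 0.16250988 -0.56770244  0.67646912]
port [([0.579, 0.161, 0.061], 0.84, [365.0, 219.0])]
filter_base [([0.586, -0.018, -0.001], 0.88, [405.0, 289.0])]
fine_screen []
coarse_screen [([0.423, 0.351, -0.004], 0.6, [278.0, 211.0])]
funnel [([0.58, 0.317, -0.001], 0.95, [338.0, 205.0]), ([0.336, -0.082, -0.001], 0.91, [304.0, 348.0]), ([0.36, 0.267, -0.002], 0.75, [264.0, 234.0]), ([0.651, 0.537, 0.002], 0.74, [330.0, 162.0])]
funnel_lid []
beaker [([0.547, 0.45, -0.001], 0.75, [309.0, 183.0])]
vac_stand [([0.572, 0.158, -0.001], 0.68, [362.0, 241.0])]
```

View pics/scene0.png

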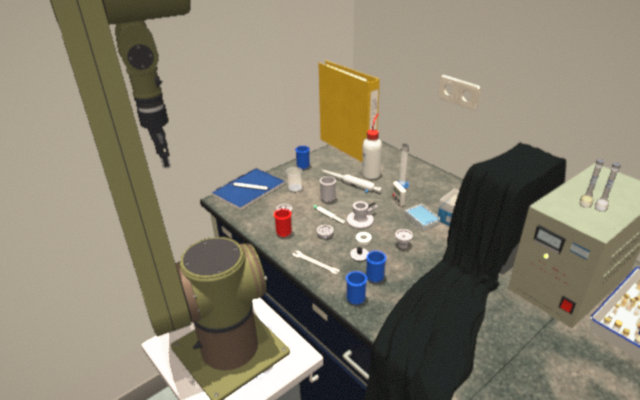

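View pics/side0.png

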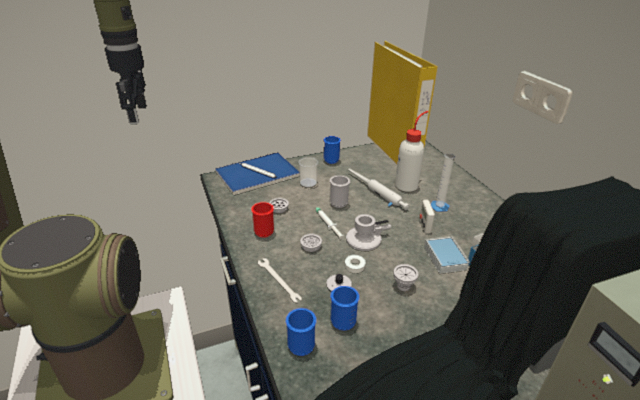

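```bash
python3 - <<'E'
import cv2
a=cv2.imread("pics/scene0.png")[170:330,250:450]
cv2.imwrite("pics/c0.png",cv2.resize(a,None,fx=3.75,fy=3.75,interpolation=cv2.INTER_CUBIC)[:600,:800])
E
```

```text
(no output)
```

View pics/c0.png

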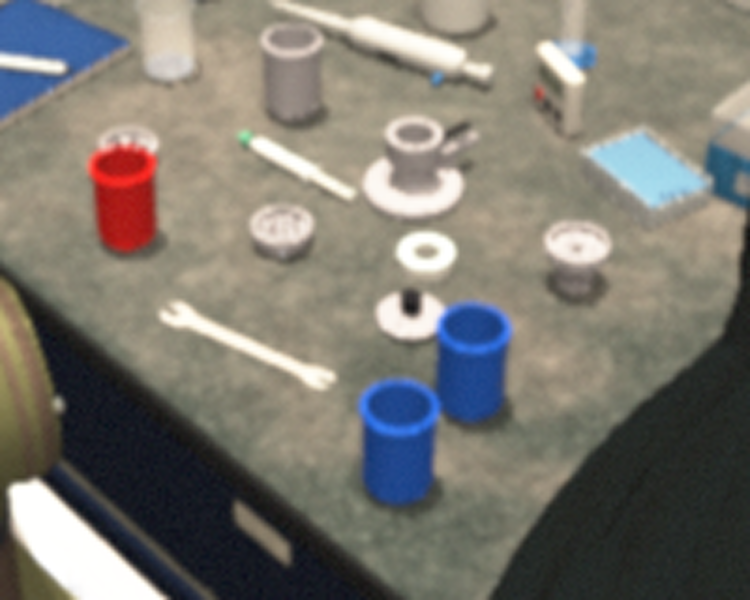

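The scene picture shows the steel funnel at (328,190), the stand at (360,215), the fine screen at (325,232) and the coarse screen behind the red cup at (284,210). The filter base is at (403,238) and the lid at (359,254), next to a white washer at (363,239). The blue and red cups are look-alikes. In the side picture the large holes of the coarse screen show at (278,205). Next I refine the positions by circle fits on depth.

```bash
cat >> h.py <<'E'
from scipy.optimize import least_squares
def rim(W,c,ztop,R,Rin,dz=.004):
    """fit centre of the annulus (Rin..R) of points near height ztop"""
    P=W.reshape(-1,3); m=(np.hypot(P[:,0]-c[0],P[:,1]-c[1])<R+.012)&(abs(P[:,2]-ztop)<dz)
    P=P[m]
    if len(P)<12: return None,len(P)
    def f(q):
        r=np.hypot(P[:,0]-q[0],P[:,1]-q[1]); return np.maximum(r-R,0)+np.maximum(Rin-r,0)
    s=least_squares(f,c[:2],loss="soft_l1",f_scale=.001)
    return (np.round(s.x,4).tolist(),np.round(P.mean(0),4).tolist(),round(float(np.mean(f(s.x))),5)),len(P)
E
python3 - <<'E'
from h import *
for cam in ["scene","side"]:
    p=look(cam); W=cloud(p)
    for n,c,z,R,Ri in [("port",(.576,.158),.06,.0235,.0165),("base",(.585,-.014),.042,.025,.021),("fine",(.447,.179),.02,.025,.021),("coarse",(.423,.351),.02,.025,.021),("funnel",(.582,.317),.076,.0265,.022),("lid",(.46,.04),.010,.0265,.009),("red",(.361,.265),.076,.0265,.022),("blue",(.426,-.058),.076,.0265,.022),("beaker",(.547,.446),.07,.0265,.02)]:
        print(cam,n,*rim(W,c,z,R,Ri))
    # tall-ish stuff near grasp zones
    for n,c in [("fine",(.447,.179)),("lid",(.46,.04)),("base",(.585,-.014)),("coarse",(.423,.351))]:
        P=W.reshape(-1,3); r=np.hypot(P[:,0]-c[0],P[:,1]-c[1]); m=(r>.032)&(r<.075)&(P[:,2]>.006)
        Q=P[m]; print(" near",n,len(Q), np.round(Q[::max(1,len(Q)//8)],3).tolist())
E
```

```text
scene port ([0.5739, 0.1547], [0.5729, 0.1537, 0.0589], 0.00031) 55
scene base ([0.5841, -0.0164], [0.5809, -0.0169, 0.0407], 0.00067) 63
scene fine ([0.4471, 0.1757], [0.449, 0.1764, 0.0184], 0.00055) 52
scene coarse ([0.4238, 0.3476], [0.4314, 0.3548, 0.0191], 0.00054) 25
scene funnel ([0.5803, 0.3129], [0.5786, 0.3102, 0.0747], 0.00034) 45
scene lid ([0.4583, 0.0383], [0.4544, 0.034, 0.0084], 0.00019) 115
scene red ([0.3606, 0.2639], [0.3587, 0.2658, 0.0742], 0.00034) 56
scene blue ([0.4237, -0.0575], [0.4232, -0.0583, 0.0749], 0.00025) 73
scene beaker ([0.5427, 0.4422], [0.5426, 0.4418, 0.0684], 0.00062) 31
 near fine 2 [[0.511, 0.218, 0.014], [0.522, 0.175, 0.008]]
 near lid 70 [[0.512, 0.09, 0.016], [0.526, 0.07, 0.013], [0.528, 0.064, 0.011], [0.52, 0.068, 0.009], [0.5, 0.077, 0.012], [0.517, 0.061, 0.012], [0.501, 0.066, 0.014], [0.495, 0.073, 0.009], [0.51, 0.054, 0.012]]
 near base 0 []
 near coarse 0 []
side port ([0.5749, 0.1572], [0.5741, 0.156, 0.0592], 6e-05) 127
side base ([0.5841, -0.0142], [0.5834, -0.0146, 0.041], 0.00012) 143
side fine ([0.4483, 0.1777], [0.4481, 0.1793, 0.0191], 0.00032) 111
side coarse ([0.4241, 0.3507], [0.4265, 0.3504, 0.0192], 0.00052) 79
side funnel ([0.58, 0.3157], [0.5799, 0.314, 0.0748], 0.0002) 88
side lid ([0.4583, 0.0426], [0.4557, 0.0411, 0.0089], 9e-05) 201
side red ([0.36, 0.2674], [0.3594, 0.2666, 0.0749], 0.00019) 108
side blue ([0.4249, -0.0555], [0.4245, -0.057, 0.0749], 6e-05) 200
side beaker ([0.5425, 0.445], [0.5435, 0.4481, 0.0688], 0.00027) 62
 near fine 2 [[0.522, 0.185, 0.01], [0.522, 0.179, 0.012]]
 near lid 130 [[0.501, 0.095, 0.015], [0.496, 0.089, 0.013], [0.502, 0.08, 0.013], [0.521, 0.069, 0.013], [0.513, 0.068, 0.013], [0.508, 0.068, 0.012], [0.505, 0.065, 0.013], [0.505, 0.062, 0.012], [0.517, 0.06, 0.007]]
 near base 0 []
 near coarse 0 []
```

```bash
python3 -m crank '[0,0,0,0,0,-0.9,1, 0,0,0,0,0,-0.9,1, 0,0,0,0,0,-0.8,1, -1,-1,0,0,0,0,1, -1,-1,0,0,0,0,1, -1,-1,0,0,0,0,1, -1,-1,0,0,0,0,1, -1,-1,0,0,0,0,1, -1,-1,0,0,0,0,1, -1,-1,0,0,0,0,1]' 60
```

```text
t: 2.3
tcp_pos: [0.2752, 0.367, 0.2314]
tcp_rot: [0.0, -0.001, 1.0, 0.0]
wrist_force: [-1.0, 0.1, 0.5]
width: 0.0857
grasp_force: 0.0
```

```bash
python3 -m crank '[-0.77,-0.955,0,0,0,0,1, -0.77,-0.955,0,0,0,0,1, -0.77,-0.955,0,0,0,0,1, -0.77,-0.955,0,0,0,0,1, -0.77,-0.955,0,0,0,0,1, -0.77,-0.955,0,0,0,0,1, -0.77,-0.955,0,0,0,0,1, -0.77,-0.955,0,0,0,0,1, -0.77,-0.955,0,0,0,0,1, -0.77,-0.955,0,0,0,0,1]' 60
python3 -m crank '[-0.77,-0.955,0.2,0,0,0,1, -0.77,-0.955,0.5,0,0,0,1, -0.77,-0.955,0.5,0,0,0,1, -0.77,-0.955,0.5,0,0,0,1, -0.77,-0.955,0.5,0,0,0,1, -0.77,-0.955,0.5,0,0,0,1, -0.77,-0.955,0.5,0,0,0,1, -0.77,-0.955,0.5,0,0,0,1, -0.77,-0.955,0.5,0,0,0,1, -0.77,-0.955,0.5,0,0,0,1]'
python3 - <<'E'
from h import *
p=look("wrist","w1.png"); o=ctrl.observe(); print(o["tcp_pos"],o["tcp_rot"],o["joint_pos"])
print(ctrl.place_of("filter_base",p)[:2], p["fx"],p["cx"],p["cy"],np.linalg.inv(p["camera_from_world"]).round(3).tolist())
E
```

```text
t: 3.55
tcp_pos: [0.4293, 0.1762, 0.2314]
tcp_rot: [0.0, -0.001, 1.0, 0.0]
wrist_force: [0.6, -0.1, 0.7]
width: 0.0852
grasp_force: 0.0
t: 4.8
tcp_pos: [0.584, -0.0151, 0.1367]
tcp_rot: [0.0, -0.001, 1.0, 0.0]
wrist_force: [-0.2, -0.0, 0.5]
width: 0.0852
grasp_force: 0.0
[ 0.585532   -0.01743787  0.13530088] [ 3.30872043e-04  4.25131273e-04  9.99999306e-01 -1.04793338e-03] [-0.02863676  0.41625704 -0.16259019  0.99122849 -0.00207637 -0.02778725]
[{'xyz': [0.5853, -0.0165, -0.0022], 'score': 0.58}] 309.70691628693146 319.6104087363577 206.2598303473542 [[-0.002, -0.964, -0.266, 0.516], [1.0, -0.002, -0.001, -0.015], [0.001, -0.266, 0.964, 0.279], [0.0, 0.0, 0.0, 1.0]]
```

View pics/w1.png

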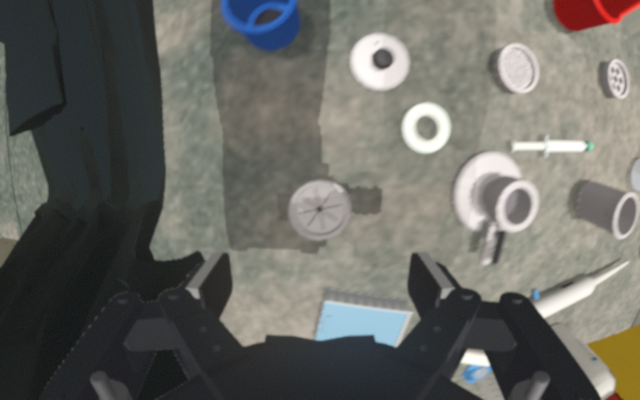

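The wrist view shows the grooved filter base centred at (320,210), between the fingers, which matches the measured position. I'm going down to grip it.

```bash
python3 -m crank '[0,0,0.9,0,0,0,1, 0,0,0.9,0,0,0,1, 0,0,0.9,0,0,0,1, 0,0,0.8,0,0,0,1, 0,0,0.7,0,0,0,1, 0,0,0.6,0,0,0,1, 0,0,0.4,0,0,0,1, 0,0,0.2,0,0,0,1, 0,0,0.1,0,0,0,0.5, 0,0,0,0,0,0,0.3]' 60
python3 -m crank '[0,0,0,0,0,0,0, 0,0,0,0,0,0,0, 0,0,0,0,0,0,0, 0,0,0,0,0,0,0, 0,0,-0.3,0,0,0,0, 0,0,-0.7,0,0,0,0, 0,0,-0.9,0,0,0,0, 0,0,-0.9,0,0,0,0, 0,0,-0.9,0,0,0,0, 0,0,-0.9,0,0,0,0]' 60
```

```text
t: 6.15
tcp_pos: [0.5832, -0.0139, 0.0275]
tcp_rot: [0.0, -0.001, 1.0, 0.0]
wrist_force: [-0.1, -0.0, 0.1]
width: 0.0514
grasp_force: 0.0
t: 7.4
tcp_pos: [0.5829, -0.014, 0.1205]
tcp_rot: [0.0, -0.001, 1.0, -0.0]
wrist_force: [-0.9, -0.2, -2.3]
width: 0.047
grasp_force: 62.0
```

```bash
python3 -m crank '[0.05,0.6,0,0,0,0,0, 0.05,0.9,0,0,0,0,0, 0.05,0.95,0,0,0,0,0, 0.05,1,0,0,0,0,0, 0.05,1,0,0,0,0,0, 0.05,1,0,0,0,0,0, 0.05,1,0,0,0,0,0, 0.05,0.95,0,0,0,0,0, 0.02,0.7,0,0,0,0,0, 0,0.4,0,0,0,0,0]'
cat >> h.py <<'E'
def wpix(p,uv,depth=None):
    """wrist fisheye pixel(s) -> world; depth along optical axis from picture"""
    u,v=uv; d=p["depth"][int(v),int(u)] if depth is None else depth
    dx,dy=u-p["cx"],v-p["cy"]; r=np.hypot(dx,dy); th=r/p["fx"]; k=np.tan(th)/max(r,1e-9)
    return (np.linalg.inv(p["camera_from_world"])@[dx*k*d,-dy*k*d,-d,1])[:3]
def wcloud(p):
    v,u=np.mgrid[:400,:640]; d=p["depth"].astype(float); dx,dy=u-p["cx"],v-p["cy"]
    r=np.maximum(np.hypot(dx,dy),1e-9); th=np.minimum(r/p["fx"],1.4); k=np.tan(th)/r
    W=np.stack([dx*k*d,-dy*k*d,-d,np.ones_like(d)],-1)@np.linalg.inv(p["camera_from_world"]).T
    W=W[...,:3]; W[d==0]=np.nan
    return W
E
python3 - <<'E'
from h import *
o=ctrl.observe(); t=o["tcp_pos"]; print(t,o["width"])
for cam,f in [("wrist",wcloud),("side",cloud),("scene",cloud)]:
    p=look(cam,cam+"2.png"); W=f(p)
    print(cam,"base",*rim(W,t[:2],t[2]-.0275+.042,.025,.021,.006))
    print(cam,"port",*rim(W,(.5745,.156),.06,.0235,.0165))
    print(ctrl.place_of("filter_base",p)[:1])
E
```

```text
t: 8.65
tcp_pos: [0.5744, 0.1569, 0.1193]
tcp_rot: [0.0, -0.001, 1.0, -0.0]
wrist_force: [-0.7, 0.4, -1.1]
width: 0.0471
grasp_force: 62.0
[0.5743672  0.1569349  0.11931456] 0.04711342971756528
wrist base ([0.5743, 0.157], [0.573, 0.157, 0.1326], 0.00094) 3598
wrist port ([0.5759, 0.1575], [0.5632, 0.1576, 0.0595], 0.0) 979
[]
side base ([0.5743, 0.1543], [0.5672, 0.1555, 0.133], 0.00253) 141
side port ([0.5745, 0.1568], [0.5743, 0.1557, 0.0593], 6e-05) 128
[{'xyz': [0.5774, 0.154, 0.0878], 'score': 0.62}]
scene base ([0.5744, 0.1526], [0.5675, 0.1566, 0.1326], 0.00273) 73
scene port ([0.5736, 0.1548], [0.572, 0.1535, 0.0589], 0.00025) 64
[{'xyz': [0.5761, 0.1563, 0.0899], 'score': 0.57}]
```

View pics/wrist2.png

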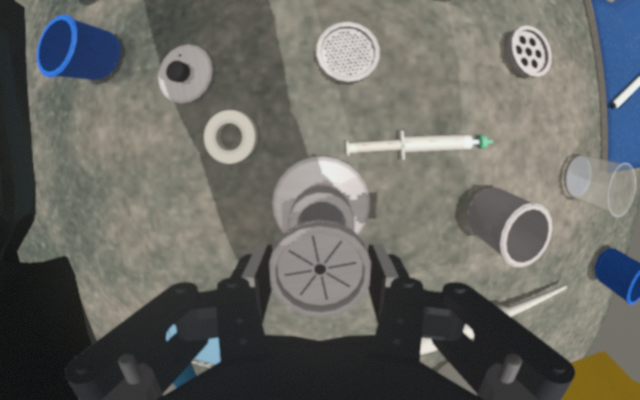

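The wrist picture shows the base held level at (320,268), with the port directly below it at (322,212). They are aligned, so I'm inserting it.

```bash
python3 -m crank '[-0.02,0,0.4,0,0,0,0, 0,0,0.4,0,0,0,0, 0,0,0.4,0,0,0,0, 0,0,0.3,0,0,0,0, 0,0,0.3,0,0,0,0, 0,0,0.25,0,0,0,0, 0,0,0.2,0,0,0,0, 0,0,0.2,0,0,0,0, 0,0,0.15,0,0,0,0, 0,0,0.1,0,0,0,0]'
```

```text
t: 10.2
tcp_pos: [0.5748, 0.1564, 0.0662]
tcp_rot: [0.0, -0.001, 1.0, 0.0]
wrist_force: [-4.8, 1.1, 12.7]
width: 0.0469
grasp_force: 63.3
```

```bash
python3 -m crank '[0,0,0.05,0,0,0,0, 0,0,0.05,0,0,0,0, 0,0,0.05,0,0,0,0, 0,0,0.05,0,0,0,0, 0,0,0,0,0,0,0, 0,0,0,0,0,0,0.7, 0,0,0,0,0,0,0.9, 0,0,0,0,0,0,1, 0,0,-0.7,0,0,0,1, 0,0,-1,0,0,0,1]'
python3 - <<'E'
from h import *
t=ctrl.observe()["tcp_pos"]
for cam,f in [("wrist",wcloud),("side",cloud),("scene",cloud)]:
    p=look(cam,cam+"3.png"); W=f(p)
    print(cam,"base",*rim(W,(.5745,.156),.08,.025,.021,.004))
p=look("side"); 
print(ctrl.place_of("filter_base",p)[:1])
E
```

```text
t: 11.45
tcp_pos: [0.5743, 0.1559, 0.0955]
tcp_rot: [-0.001, -0.001, 1.0, -0.0]
wrist_force: [0.6, 0.1, 0.5]
width: 0.0856
grasp_force: 0.0
wrist base ([0.5759, 0.1565], [0.5754, 0.1566, 0.0794], 3e-05) 1919
side base ([0.5755, 0.1565], [0.5726, 0.156, 0.079], 0.00013) 99
scene base ([0.5749, 0.1539], [0.5769, 0.1529, 0.0788], 0.0006) 53
[{'xyz': [0.5778, 0.1516, 0.0363], 'score': 0.58}]
```

Seated: the rim is at 79–80 mm and centred. Next is the fine screen.

```bash
python3 -m crank '[0.3,0.05,-0.2,0,0,0,1, 0.7,0.12,0,0,0,0,1, 0.8,0.14,0,0,0,0,1, 0.8,0.14,0,0,0,0,1, 0.8,0.14,0,0,0,0,1, 0.8,0.14,0,0,0,0,1, 0.8,0.14,0,0,0,0,1, 0.7,0.12,0,0,0,0,1, 0.4,0.07,0,0,0,0,1, 0.2,0.04,0,0,0,0,1]'
python3 - <<'E'
from h import *
t=ctrl.observe()["tcp_pos"]; print(t)
p=look("wrist","w4.png"); W=wcloud(p)
print("fine",*rim(W,(.4475,.178),.02,.025,.021,.004))
print("coarse",*rim(W,(.424,.35),.02,.025,.021,.004))
print(ctrl.place_of("fine_screen",p)[:2])
E
```

```text
t: 12.95
tcp_pos: [0.4484, 0.178, 0.0994]
tcp_rot: [0.0, -0.001, 1.0, 0.0]
wrist_force: [-0.1, 0.5, 1.1]
width: 0.0856
grasp_force: 0.0
[0.44841208 0.17804648 0.09939612]
fine ([0.4483, 0.1782], [0.4478, 0.1781, 0.0194], 3e-05) 1074
coarse ([0.4247, 0.3507], [0.4241, 0.3495, 0.0192], 3e-05) 773
[{'xyz': [0.4414, 0.1754, -0.0015], 'score': 0.64}]
```

```bash
python3 -m crank '[0,0,0.8,0,0,0,1, 0,0,0.8,0,0,0,1, 0,0,0.7,0,0,0,1, 0,0,0.7,0,0,0,0.9, 0,0,0.6,0,0,0,0.8, 0,0,0.4,0,0,0,0.7, 0,0,0.3,0,0,0,0.7, 0,0,0.2,0,0,0,0.7, 0,0,0,0,0,0,0.3, 0,0,0,0,0,0,0]' 60
python3 -m crank '[0,0,0,0,0,0,0, 0,0,0,0,0,0,0, 0,0,0,0,0,0,0, 0,0,-0.3,0,0,0,0, 0,0,-0.7,0,0,0,0, 0,0,-0.9,0,0,0,0, 0,0,-1,0,0,0,0, 0,0,-1,0,0,0,0, 0,0,-0.9,0,0,0,0, 0,0,-0.6,0,0,0,0]' 60
python3 - <<'E'
from h import *
o=ctrl.observe();t=o["tcp_pos"]; print(t,o["width"])
p=look("wrist"); W=wcloud(p)
print("fine",*rim(W,t[:2],t[2]+.011,.025,.021,.006))
p=look("side"); W=cloud(p)
print("fine",*rim(W,t[:2],t[2]+.011,.025,.021,.006))
E
```

```text
t: 14.3
tcp_pos: [0.4486, 0.1779, 0.0098]
tcp_rot: [0.0, -0.001, 1.0, 0.0]
wrist_force: [-1.2, -1.3, 3.4]
width: 0.0471
grasp_force: 61.0
t: 15.55
tcp_pos: [0.4494, 0.1781, 0.119]
tcp_rot: [0.001, -0.001, 1.0, 0.0]
wrist_force: [0.1, 0.9, -0.7]
width: 0.0472
grasp_force: 61.7
[0.44940356 0.17812116 0.11895958] 0.04715522559013604
fine ([0.4483, 0.1782], [0.4473, 0.1783, 0.1288], 0.00065) 3287
fine ([0.4497, 0.1744], [0.4425, 0.1761, 0.1292], 0.00237) 142
```

```bash
python3 -m crank '[-0.3,-0.05,0,0,0,0,0, -0.7,-0.12,0,0,0,0,0, -0.8,-0.14,0,0,0,0,0, -0.8,-0.14,0,0,0,0,0, -0.8,-0.14,0,0,0,0,0, -0.8,-0.14,0,0,0,0,0, -0.8,-0.14,0,0,0,0,0, -0.73,-0.12,0,0,0,0,0, -0.4,-0.07,0,0,0,0,0, -0.2,-0.03,0,0,0,0,0]'
python3 - <<'E'
from h import *
o=ctrl.observe();t=o["tcp_pos"]; print(t,o["width"])
p=look("wrist"); W=wcloud(p)
print("fine",*rim(W,t[:2],t[2]+.011,.025,.021,.006))
E
```

```text
t: 16.9
tcp_pos: [0.5757, 0.1562, 0.1172]
tcp_rot: [-0.0, -0.001, 1.0, 0.0]
wrist_force: [-0.2, 0.2, -1.2]
width: 0.0467
grasp_force: 61.7
[0.57568758 0.15616307 0.11719011] 0.04673135904744139
fine ([0.5746, 0.1563], [0.5736, 0.1562, 0.127], 0.00064) 3262
```

```bash
python3 -m crank '[-0.05,0,0.3,0,0,0,0, 0,0,0.3,0,0,0,0, 0,0,0.25,0,0,0,0, 0,0,0.2,0,0,0,0, 0,0,0.15,0,0,0,0, 0,0,0.15,0,0,0,0, 0,0,0.1,0,0,0,0, 0,0,0.1,0,0,0,0, 0,0,0.1,0,0,0,0, 0,0,0.05,0,0,0,0]'
```

```text
t: 18.2
tcp_pos: [0.5765, 0.1563, 0.0838]
tcp_rot: [0.0, -0.001, 1.0, 0.0]
wrist_force: [-2.2, 0.0, 6.7]
width: 0.0467
grasp_force: 62.2
```

```bash
python3 -m crank '[0,0,0.05,0,0,0,0, 0,0,0,0,0,0,0, 0,0,0,0,0,0,0.7, 0,0,0,0,0,0,0.9, 0,0,0,0,0,0,1, 0,0,-0.5,0,0,0,1, 0,0,-0.8,0,0,0,1, 0,0,-0.4,0,0,0,1, 0,0,0,0,0,0,1, 0,0,0,0,0,0,1]'
python3 - <<'E'
from h import *
t=ctrl.observe()["tcp_pos"];print(t)
for cam,f in [("wrist",wcloud),("side",cloud)]:
    p=look(cam,cam+"5.png"); W=f(p)
    print(cam,"fine",*rim(W,(.5755,.156),.094,.025,.021,.004))
E
```

```text
t: 19.45
tcp_pos: [0.5762, 0.1562, 0.1162]
tcp_rot: [-0.0, -0.001, 1.0, -0.0]
wrist_force: [0.7, -0.3, 0.1]
width: 0.0852
grasp_force: 0.0
[0.5762242  0.15619226 0.11623093]
wrist fine ([0.5763, 0.1564], [0.5758, 0.1563, 0.0933], 2e-05) 1788
side fine ([0.5758, 0.156], [0.5721, 0.1539, 0.0929], 0.00033) 99
```

```bash
python3 -m crank '[0.76,0.97,0,0,0,0,1, 0.76,0.97,0,0,0,0,1, 0.76,0.97,0,0,0,0,1, 0.76,0.97,0,0,0,0,1, 0.76,0.97,0,0,0,0,1, 0.76,0.97,0,0,0,0,1, 0.76,0.97,0,0,0,0,1, 0.76,0.97,0,0,0,0,1, 0.76,0.97,0,0,0,0,1, 0.76,0.97,0,0,0,0,1]'
python3 - <<'E'
from h import *
t=ctrl.observe()["tcp_pos"];print(t)
p=look("wrist","w6.png"); W=wcloud(p)
print("coarse",*rim(W,(.4247,.351),.02,.025,.021,.004))
print("funnel",*rim(W,(.580,.3155),.076,.0265,.022,.004))
print("red",*rim(W,(.360,.267),.076,.0265,.022,.004))
E
```

```text
t: 20.8
tcp_pos: [0.4233, 0.3504, 0.1158]
tcp_rot: [-0.0, -0.001, 1.0, -0.0]
wrist_force: [-0.6, -0.0, -0.5]
width: 0.0854
grasp_force: 0.0
[0.42330995 0.35043355 0.11583159]
coarse ([0.4244, 0.3514], [0.4243, 0.3512, 0.0194], 3e-05) 929
funnel None 0
red ([0.3603, 0.2681], [0.3603, 0.2692, 0.0751], 3e-05) 1685
```

View pics/w6.png

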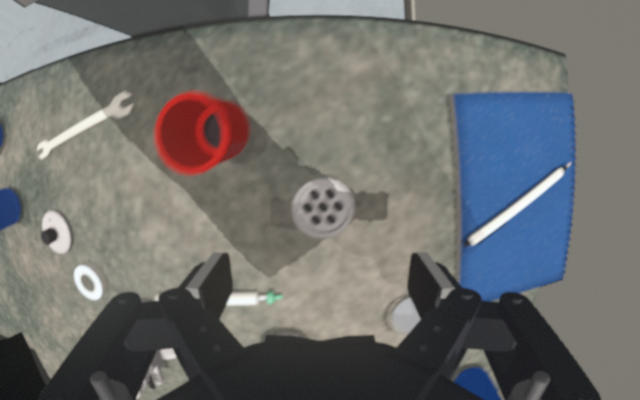

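The picture shows the seven-hole coarse screen at (323,207), centred and clear of the red cup. I'm gripping it.

```bash
python3 -m crank '[-0.05,0.05,0.9,0,0,0,1, 0,0,0.9,0,0,0,1, 0,0,0.9,0,0,0,0.9, 0,0,0.8,0,0,0,0.8, 0,0,0.7,0,0,0,0.7, 0,0,0.5,0,0,0,0.7, 0,0,0.4,0,0,0,0.7, 0,0,0.2,0,0,0,0.7, 0,0,0,0,0,0,0.3, 0,0,0,0,0,0,0]' 60
python3 -m crank '[0,0,0,0,0,0,0, 0,0,0,0,0,0,0, 0,0,0,0,0,0,0, 0,0,-0.4,0,0,0,0, 0,0,-0.8,0,0,0,0, 0,0,-1,0,0,0,0, 0,0,-1,0,0,0,0, 0,0,-1,0,0,0,0, 0,0,-1,0,0,0,0, 0,0,-0.8,0,0,0,0]' 60
python3 - <<'E'
from h import *
o=ctrl.observe();t=o["tcp_pos"]; print(t,o["width"])
p=look("wrist"); W=wcloud(p)
print("coarse",*rim(W,t[:2],t[2]+.0105,.025,.021,.006))
E
```

```text
t: 22.1
tcp_pos: [0.4254, 0.3513, 0.0107]
tcp_rot: [0.0, -0.001, 1.0, 0.0]
wrist_force: [0.5, -1.2, -0.4]
width: 0.0466
grasp_force: 61.7
t: 23.35
tcp_pos: [0.4251, 0.351, 0.1314]
tcp_rot: [0.0, -0.001, 1.0, 0.0]
wrist_force: [-0.6, 0.1, -2.1]
width: 0.0464
grasp_force: 61.9
[0.4250801  0.35103    0.13141486] 0.04643732385618876
coarse ([0.4237, 0.3512], [0.4228, 0.3512, 0.1405], 0.00063) 3216
```

```bash
python3 -m crank '[-0.76,-0.975,0,0,0,0,0, -0.76,-0.975,0,0,0,0,0, -0.76,-0.975,0,0,0,0,0, -0.76,-0.975,0,0,0,0,0, -0.76,-0.975,0,0,0,0,0, -0.76,-0.975,0,0,0,0,0, -0.76,-0.975,0,0,0,0,0, -0.76,-0.975,0,0,0,0,0, -0.76,-0.975,0,0,0,0,0, -0.76,-0.975,0,0,0,0,0]'
python3 - <<'E'
from h import *
o=ctrl.observe();t=o["tcp_pos"]; print(t,o["width"])
p=look("wrist"); W=wcloud(p)
print("coarse",*rim(W,t[:2],t[2]+.0105,.025,.021,.006))
E
```

```text
t: 24.65
tcp_pos: [0.5774, 0.1555, 0.1299]
tcp_rot: [-0.0, -0.001, 1.0, -0.0]
wrist_force: [-0.1, -0.2, -1.0]
width: 0.0465
grasp_force: 61.9
[0.5774402  0.15545608 0.12992846] 0.046548805699176264
coarse ([0.5761, 0.1556], [0.5751, 0.1557, 0.139], 0.00062) 3199
```

```bash
python3 -m crank '[0,0.03,0.3,0,0,0,0, 0,0,0.3,0,0,0,0, 0,0,0.2,0,0,0,0, 0,0,0.2,0,0,0,0, 0,0,0.15,0,0,0,0, 0,0,0.15,0,0,0,0, 0,0,0.1,0,0,0,0, 0,0,0.1,0,0,0,0, 0,0,0.05,0,0,0,0, 0,0,0.05,0,0,0,0]'
```

```text
t: 25.95
tcp_pos: [0.5775, 0.1568, 0.0985]
tcp_rot: [0.0, -0.001, 1.0, 0.0]
wrist_force: [-1.8, -0.5, 4.4]
width: 0.0468
grasp_force: 62.6
```

```bash
python3 -m crank '[0,0,0.05,0,0,0,0, 0,0,0,0,0,0,0, 0,0,0,0,0,0,0.7, 0,0,0,0,0,0,0.9, 0,0,0,0,0,0,1, 0,0,-0.5,0,0,0,1, 0,0,-0.8,0,0,0,1, 0,0,-0.4,0,0,0,1, 0,0,0,0,0,0,1, 0,0,0,0,0,0,1]'
python3 - <<'E'
from h import *
t=ctrl.observe()["tcp_pos"];print(t)
for cam,f in [("wrist",wcloud),("side",cloud)]:
    p=look(cam,cam+"7.png"); W=f(p)
    print(cam,"coarse",*rim(W,(.5755,.156),.108,.025,.021,.004))
    print(cam,"funnel",*rim(W,(.580,.3155),.076,.0265,.022,.004))
E
```

```text
t: 27.2
tcp_pos: [0.5772, 0.1568, 0.1312]
tcp_rot: [-0.0, -0.001, 1.0, -0.0]
wrist_force: [0.2, 0.4, 0.9]
width: 0.0856
grasp_force: 0.0
[0.57721592 0.15680491 0.13122972]
wrist coarse ([0.5769, 0.1569], [0.5765, 0.157, 0.1073], 2e-05) 1773
wrist funnel ([0.5813, 0.3157], [0.58, 0.3136, 0.0751], 5e-05) 989
side coarse ([0.5759, 0.1563], [0.5751, 0.1555, 0.1071], 0.00035) 107
side funnel ([0.5803, 0.3152], [0.5799, 0.3144, 0.075], 0.00021) 87
```

```bash
python3 -m crank '[-0.02,0.5,0,0,0,0,1, -0.02,0.8,0,0,0,0,1, -0.02,0.95,0,0,0,0,1, -0.02,0.95,0,0,0,0,1, -0.02,0.95,0,0,0,0,1, -0.02,0.95,0,0,0,0,1, -0.02,0.95,0,0,0,0,1, -0.02,0.9,0,0,0,0,1, -0.02,0.65,0,0,0,0,1, -0.02,0.35,0,0,0,0,1]'
python3 - <<'E'
from h import *
t=ctrl.observe()["tcp_pos"];print(t)
p=look("wrist","w8.png"); W=wcloud(p)
print("funnel",*rim(W,(.581,.3155),.076,.0265,.022,.004))
print("beaker",ctrl.place_of("beaker",p)[:1])
E
```

```text
t: 28.55
tcp_pos: [0.5812, 0.3167, 0.1312]
tcp_rot: [0.0, -0.001, 1.0, -0.0]
wrist_force: [0.1, -0.6, -0.2]
width: 0.0855
grasp_force: 0.0
[0.58119633 0.31669155 0.13120685]
funnel ([0.5813, 0.3162], [0.5804, 0.3165, 0.0752], 3e-05) 1520
beaker [{'xyz': [0.5436, 0.4474, 0.0018], 'score': 0.73}]
```

View pics/w8.png

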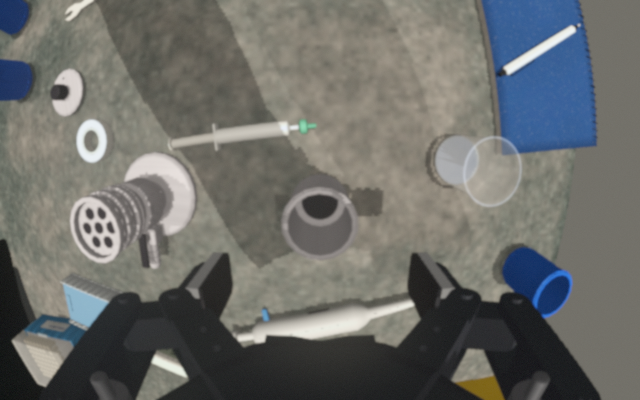

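The steel funnel at (320,220) is centred between the open fingers, the beaker at (475,170) is clear, and the stack at (130,210) stands upright. I'm gripping the funnel.

```bash
python3 -m crank '[0,0,0.5,0,0,0,1, 0,0,0.8,0,0,0,1, 0,0,0.8,0,0,0,1, 0,0,0.8,0,0,0,1, 0,0,0.7,0,0,0,1, 0,0,0.6,0,0,0,1, 0,0,0.35,0,0,0,1, 0,0,0.2,0,0,0,1, 0,0,0,0,0,0,0.3, 0,0,0,0,0,0,0]' 60
python3 -m crank '[0,0,0,0,0,0,0, 0,0,0,0,0,0,0, 0,0,0,0,0,0,0, 0,0,-0.4,0,0,0,0, 0,0,-0.8,0,0,0,0, 0,0,-1,0,0,0,0, 0,0,-1,0,0,0,0, 0,0,-1,0,0,0,0, 0,0,-1,0,0,0,0, 0,0,-0.8,0,0,0,0]' 60
python3 - <<'E'
from h import *
o=ctrl.observe();t=o["tcp_pos"]; print(t,o["width"])
p=look("wrist"); W=wcloud(p)
print("funnel",*rim(W,t[:2],t[2]+.04,.0265,.022,.006))
E
```

```text
t: 29.9
tcp_pos: [0.5816, 0.3161, 0.0368]
tcp_rot: [0.0, -0.001, 1.0, 0.0]
wrist_force: [0.9, 1.1, 0.7]
width: 0.0521
grasp_force: 0.0
t: 31.15
tcp_pos: [0.5812, 0.3158, 0.1578]
tcp_rot: [0.0, -0.001, 1.0, 0.0]
wrist_force: [0.3, -0.5, -1.9]
width: 0.0496
grasp_force: 62.2
[0.58123995 0.31584662 0.15781943] 0.04962522375483468
funnel ([0.5799, 0.3159], [0.574, 0.316, 0.196], 0.00053) 4474
```

```bash
python3 -m crank '[0.02,-0.5,-0.2,0,0,0,0, 0.02,-0.8,-0.2,0,0,0,0, 0.02,-0.95,0,0,0,0,0, 0.02,-0.95,0,0,0,0,0, 0.02,-0.95,0,0,0,0,0, 0.02,-0.95,0,0,0,0,0, 0.02,-0.95,0,0,0,0,0, 0.02,-0.9,0,0,0,0,0, 0.02,-0.65,0,0,0,0,0, 0.02,-0.35,0,0,0,0,0]'
python3 - <<'E'
from h import *
o=ctrl.observe();t=o["tcp_pos"]; print(t,o["width"])
p=look("wrist"); W=wcloud(p)
print("funnel",*rim(W,t[:2],t[2]+.04,.0265,.022,.006))
p=look("side","s9.png"); W=cloud(p)
print("side",*rim(W,t[:2],t[2]+.04,.0265,.022,.006))
E
```

```text
t: 32.45
tcp_pos: [0.5774, 0.156, 0.1644]
tcp_rot: [0.0, -0.0, 1.0, 0.0]
wrist_force: [-0.8, -0.7, -1.3]
width: 0.0495
grasp_force: 62.3
[0.57739773 0.15599216 0.1643553 ] 0.04954781080291719
funnel ([0.576, 0.1561], [0.5702, 0.1561, 0.2025], 0.00052) 4498
side ([0.5754, 0.155], [0.5686, 0.158, 0.2027], 0.00199) 135
```

```bash
python3 - <<'E'
import cv2
a=cv2.imread("pics/s9.png")[80:280,260:500]
cv2.imwrite("pics/s9c.png",cv2.resize(a,None,fx=3,fy=3,interpolation=cv2.INTER_CUBIC))
E
```

```text
(no output)
```

View pics/s9c.png

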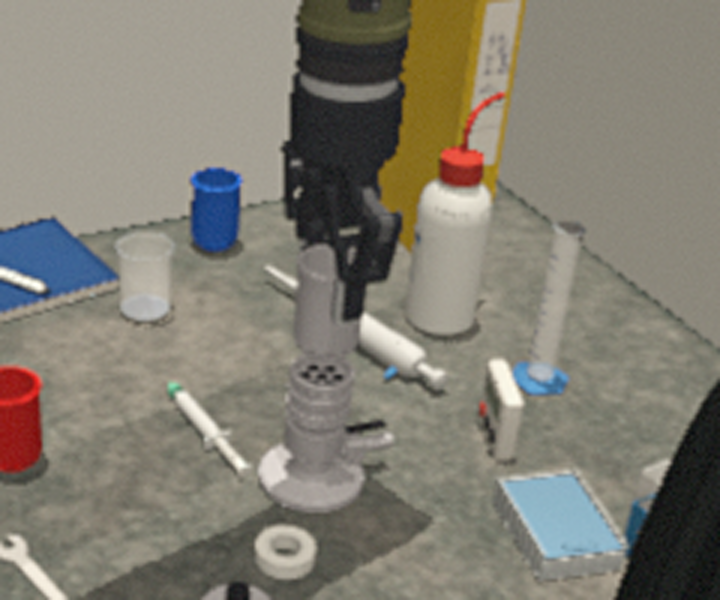

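The crop shows the funnel held upright at about (325,300), directly above the coarse screen at (322,375). I'm lowering it.

```bash
python3 -m crank '[0,0.03,0.25,0,0,0,0, 0,0,0.25,0,0,0,0, 0,0,0.2,0,0,0,0, 0,0,0.15,0,0,0,0, 0,0,0.12,0,0,0,0, 0,0,0.1,0,0,0,0, 0,0,0.1,0,0,0,0, 0,0,0.08,0,0,0,0, 0,0,0.05,0,0,0,0, 0,0,0.03,0,0,0,0]'
```

```text
t: 33.8
tcp_pos: [0.5777, 0.1575, 0.1391]
tcp_rot: [0.001, -0.001, 1.0, 0.0]
wrist_force: [-2.8, -0.6, 8.6]
width: 0.0493
grasp_force: 63.0
```

```bash
python3 -m crank '[0,0,0.05,0,0,0,0, 0,0,0,0,0,0,0, 0,0,0,0,0,0,0.7, 0,0,0,0,0,0,1, 0,0,0,0,0,0,1, 0,0,0,0,0,0,1, 0,0,-0.7,0,0,0,1, 0,0,-1,0,0,0,1, 0,0,-1,0,0,0,1, 0,0,-0.9,0,0,0,1]'
python3 - <<'E'
from h import *
t=ctrl.observe()["tcp_pos"];print(t)
for cam,f in [("wrist",wcloud),("side",cloud)]:
    p=look(cam,cam+"10.png"); W=f(p)
    print(cam,"funnel",*rim(W,(.5765,.1565),.178,.0265,.022,.004))
    print(cam,"lid",*rim(W,(.4583,.041),.010,.0265,.009,.004), rim(W,(.4583,.041),.026,.009,.0,.004))
E
```

```text
t: 35.05
tcp_pos: [0.5778, 0.1576, 0.2106]
tcp_rot: [0.001, -0.001, 1.0, 0.0]
wrist_force: [0.3, -0.4, 0.3]
width: 0.0855
grasp_force: 0.0
[0.57778347 0.15756169 0.21058092]
wrist funnel ([0.5775, 0.1576], [0.5765, 0.1577, 0.1771], 2e-05) 1819
wrist lid ([0.458, 0.0389], [0.4592, 0.0415, 0.0088], 1e-05) 1253 (([0.4582, 0.0396], [0.4586, 0.0403, 0.0267], 0.0), 199)
side funnel ([0.5772, 0.1573], [0.5774, 0.1562, 0.1768], 0.00013) 122
side lid ([0.4585, 0.0425], [0.4557, 0.041, 0.0091], 5e-05) 198 (([0.4578, 0.0388], [0.457, 0.0373, 0.0268], 0.0), 50)
```

```bash
python3 -m crank '[0.6,-0.585,0,0,0,0,1, 0.6,-0.585,0,0,0,0,1, 0.6,-0.585,0,0,0,0,1, 0.6,-0.585,0,0,0,0,1, 0.6,-0.585,0,0,0,0,1, 0.6,-0.585,0,0,0,0,0.8, 0.6,-0.585,0.5,0,0,0,0.6, 0.6,-0.585,1,0,0,0,0.6, 0.6,-0.585,1,0,0,0,0.6, 0.6,-0.585,1,0,0,0,0.6]'
python3 - <<'E'
from h import *
o=ctrl.observe();t=o["tcp_pos"];print(t,o["width"])
p=look("wrist","w11.png"); W=wcloud(p)
print("lid",*rim(W,(.4583,.041),.010,.0265,.009,.004), rim(W,(.4583,.041),.026,.009,.0,.004))
E
```

```text
t: 36.4
tcp_pos: [0.4568, 0.0396, 0.1383]
tcp_rot: [0.0, -0.001, 1.0, 0.0]
wrist_force: [-0.9, -0.2, -0.3]
width: 0.0514
grasp_force: 0.0
[0.45675779 0.0395708  0.13828753] 0.051436478154920154
lid ([0.4587, 0.0393], [0.4566, 0.0393, 0.0089], 0.0) 2111 (([0.4579, 0.0394], [0.4575, 0.0393, 0.0272], 0.0), 340)
```

View pics/w11.png

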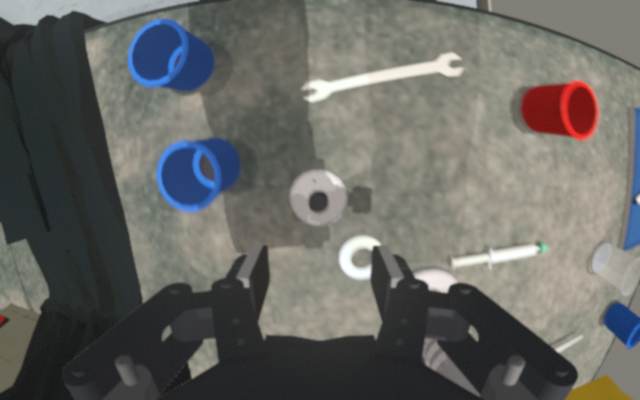

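The lid knob at (318,202) is between the fingers, and the washer and the blue cups are clear. I'm gripping it.

```bash
python3 -m crank '[-0.06,0,0.8,0,0,0,0.6, 0,0,1,0,0,0,0.6, 0,0,1,0,0,0,0.6, 0,0,1,0,0,0,0.6, 0,0,0.8,0,0,0,0.6, 0,0,0.6,0,0,0,0.6, 0,0,0.5,0,0,0,0.6, 0,0,0.3,0,0,0,0.6, 0,0,0.15,0,0,0,0.5, 0,0,0,0,0,0,0.3]' 50
python3 -m crank '[0,0,0,0,0,0,0, 0,0,0,0,0,0,0, 0,0,0,0,0,0,0, 0,0,0,0,0,0,0, 0,0,-0.5,0,0,0,0, 0,0,-1,0,0,0,0, 0,0,-1,0,0,0,0, 0,0,-1,0,0,0,0, 0,0,-1,0,0,0,0, 0,0,-1,0,0,0,0]' 50
```

```text
t: 37.7
tcp_pos: [0.4588, 0.0403, 0.0157]
tcp_rot: [0.0, -0.001, 1.0, 0.0]
wrist_force: [0.5, 0.2, 0.3]
width: 0.0265
grasp_force: 0.0
t: 38.95
tcp_pos: [0.4585, 0.0403, 0.1266]
tcp_rot: [-0.0, -0.001, 1.0, 0.0]
wrist_force: [-0.6, 0.4, -0.9]
width: 0.0151
grasp_force: 49.0
```

```bash
python3 -m crank '[0,0,-0.9,0,0,0,0, 0,0,-1,0,0,0,0, 0,0,-1,0,0,0,0, 0,0,-0.9,0,0,0,0, 0,0,-0.9,0,0,0,0, -0.3,0.3,0,0,0,0,0, -0.6,0.6,0,0,0,0,0, -0.8,0.8,0,0,0,0,0, -0.8,0.8,0,0,0,0,0, -0.8,0.8,0,0,0,0,0]'
python3 -m crank '[-0.8,0.8,0,0,0,0,0, -0.8,0.8,0,0,0,0,0, -0.5,0.45,0,0,0,0,0, -0.3,0.25,0,0,0,0,0, -0.2,0.1,0,0,0,0,0, 0,0,0,0,0,0,0, 0,0,0,0,0,0,0, 0,0,0,0,0,0,0, 0,0,0,0,0,0,0, 0,0,0,0,0,0,0]'
python3 - <<'E'
from h import *
o=ctrl.observe();t=o["tcp_pos"];print(t,o["width"])
for cam,f in [("wrist",wcloud),("side",cloud),("scene",cloud)]:
    p=look(cam,cam+"12.png"); W=f(p)
    print(cam,"lid",*rim(W,t[:2],t[2]-.0065,.0265,.009,.005))
    print(cam,"funnel",*rim(W,(.5775,.1575),.178,.0265,.022,.004))
a=cv2.imread("pics/side12.png")[100:280,270:460]; b=cv2.imread("pics/wrist12.png")[150:330,230:410]
cv2.imwrite("pics/c12.png",cv2.resize(np.hstack([a,b]),None,fx=2.1,fy=2.1,interpolation=cv2.INTER_CUBIC))
E
```

```text
t: 40.2
tcp_pos: [0.5253, 0.1078, 0.2183]
tcp_rot: [-0.001, -0.001, 1.0, -0.0]
wrist_force: [0.3, 0.3, -1.2]
width: 0.0153
grasp_force: 49.0
t: 41.45
tcp_pos: [0.5765, 0.1544, 0.2198]
tcp_rot: [0.0, -0.001, 1.0, 0.0]
wrist_force: [0.9, -0.7, -0.9]
width: 0.0151
grasp_force: 49.0
[0.57650204 0.15437035 0.21981143] 0.015085505885530917
wrist lid ([0.5764, 0.1545], [0.5657, 0.1544, 0.2125], 2e-05) 3674
wrist funnel ([0.5779, 0.1575], [0.5583, 0.1619, 0.1771], 1e-05) 627
side lid ([0.5759, 0.1555], [0.5704, 0.1475, 0.2127], 0.00013) 198
side funnel ([0.5769, 0.1568], [0.5772, 0.1566, 0.1769], 0.00014) 123
scene lid ([0.5751, 0.151], [0.5688, 0.1472, 0.2115], 0.00034) 105
scene funnel ([0.5755, 0.1549], [0.5748, 0.1531, 0.1767], 0.00037) 53
```

View pics/c12.png

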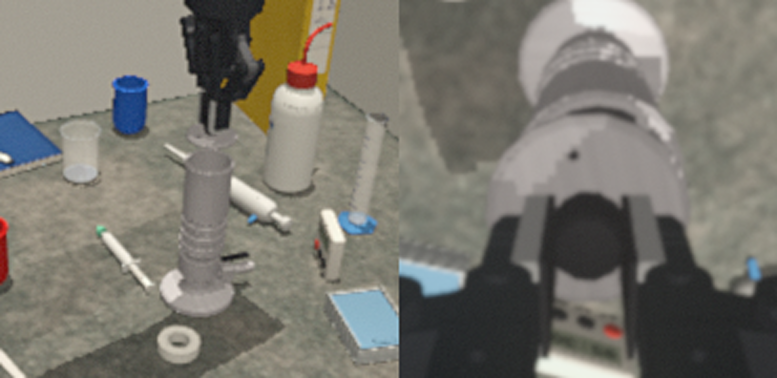

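The lid is held level over the funnel and the stack is upright. I'm correcting by +1 mm in x and +3 mm in y, then lowering.

```bash
python3 -m crank '[-0.06,0.13,0.1,0,0,0,0, 0,0,0.3,0,0,0,0, 0,0,0.25,0,0,0,0, 0,0,0.2,0,0,0,0, 0,0,0.2,0,0,0,0, 0,0,0.15,0,0,0,0, 0,0,0.12,0,0,0,0, 0,0,0.1,0,0,0,0, 0,0,0.08,0,0,0,0, 0,0,0.05,0,0,0,0]'
```

```text
t: 42.85
tcp_pos: [0.578, 0.1571, 0.1891]
tcp_rot: [0.0, -0.001, 1.0, 0.0]
wrist_force: [-0.4, -1.0, 3.5]
width: 0.0152
grasp_force: 49.4
```

```bash
python3 -m crank '[0,0,0.04,0,0,0,0, 0,0,0,0,0,0,0, 0,0,0,0,0,0,0.4, 0,0,0,0,0,0,0.6, 0,0,0,0,0,0,0.6, 0,0,-0.3,0,0,0,0.6, 0,0,-0.8,0,0,0,0.6, 0,0,-1,0,0,0,0.6, 0,0,-1,0,0,0,0.6, 0,0,-0.9,0,0,0,0.6]'
python3 - <<'E'
from h import *
o=ctrl.observe();t=o["tcp_pos"];print(t,o["width"])
for cam,f in [("wrist",wcloud),("side",cloud),("scene",cloud)]:
    p=look(cam,cam+"13.png"); W=f(p)
    print(cam,"lid",*rim(W,(.5775,.1575),.183,.0265,.009,.004))
    print(cam,[(r["xyz"],r["score"]) for r in ctrl.place_of("beaker",p)[:1]])
a=cv2.imread("pics/side13.png")[100:280,270:460]; b=cv2.imread("pics/wrist13.png")[150:330,230:410]
cv2.imwrite("pics/c13.png",cv2.resize(np.hstack([a,b]),None,fx=2.1,fy=2.1,interpolation=cv2.INTER_CUBIC))
E
```

```text
t: 44.1
tcp_pos: [0.5779, 0.1571, 0.2691]
tcp_rot: [0.0, -0.001, 1.0, 0.0]
wrist_force: [0.6, -0.3, -0.5]
width: 0.0515
grasp_force: 0.0
[0.57793202 0.15707957 0.26908976] 0.05148033546332551
wrist lid ([0.5781, 0.1574], [0.5756, 0.1574, 0.1818], 0.0) 2856
wrist [([0.5422, 0.4486, 0.0021], 0.91)]
side lid ([0.5775, 0.158], [0.5738, 0.1512, 0.1821], 0.00018) 212
side [([0.5447, 0.4452, -0.0018], 0.88)]
scene lid ([0.5779, 0.1561], [0.5724, 0.151, 0.1812], 0.00032) 95
scene [([0.5425, 0.4444, 0.0011], 0.6)]
```

View pics/c13.png

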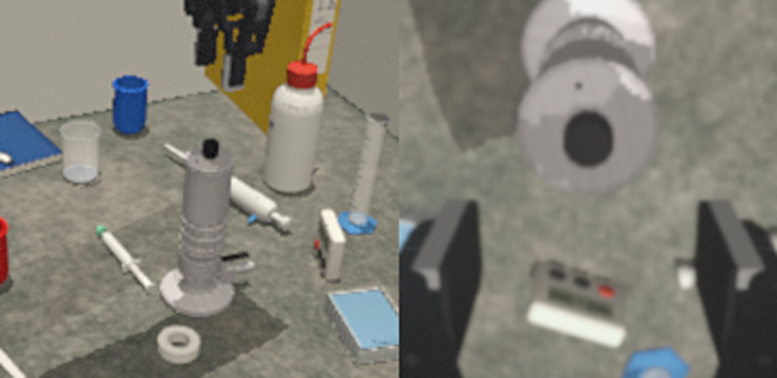

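The lid's disc is exactly 173 mm above its height on the table, the stack is straight, and the beaker is standing. I'll check the tilt, then hand in.

```bash
python3 - <<'E'
from h import *
W=wcloud(look("wrist")).reshape(-1,3)
P=W[(np.hypot(W[:,0]-.578,W[:,1]-.1574)<.024)&(abs(W[:,2]-.182)<.004)]
s=np.linalg.lstsq(np.c_[P[:,:2]-[.578,.1574],np.ones(len(P))],P[:,2],rcond=None)[0]
print(s)
if np.hypot(*s[:2])<.03: print(ctrl.sign_off())
E
```

```text
[-0.00021658  0.00133417  0.1820254 ]
the job is handed in; nothing more can be done
None
```

The filter holder is assembled on the vacuum stand in the order asked, with every part measured at its seated height, the lid level to within 0.1° and the beaker still standing; I handed it in at about 44 s of robot time.

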